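Put the modelling paddle away and slide the tool case shut

TASK

The modelling is done for today: lay the pale wooden paddle flat on the felt in the wide bay of the slide-lid tool case, without dropping it in from a height, then slide the lid fully home so that the case is closed. Leave the other things on the bench where they stand.

Things in the scene. Friction and masses are not known exactly. Their poses are not given: they have to be found in the camera images.
- case: Tool case of mid-brown wood, 240 x 130 x 58 mm high, on rubber feet; it stays put when the lid is pushed. Origin: centre of its underside, on the bench; x along it, the way the lid slides open; y across; z up. Walls 9 mm; inside 222 x 112 mm, felt floor at z = 10 mm. Long sides and the end at x = -120 mm are 58 mm high; the end at x = +120 mm only 44 mm: the lid slides out over it.
- bay (a point): Point on the grey felt floor of the empty wide bay, at x = -39, y = 15, z = 10 mm in the case's frame; axes as the case's. The wide bay spans y = -26 to 56 mm, its inner end wall is at x = -111 mm. A 4 mm thick, 12 mm high divider (y = -28 mm) parts it from the narrow bay (y = -56 to -30 mm), which holds two fixed loop tools, 10 mm thick.
- lid (a joint): How far the lid is slid open along the case's +x, in m: 0 = fully home at its stop, 0.19 = most open. Starts 0.15 to 0.185 open; the compartment is then uncovered from x = -111 mm to x = joint value - 116 mm. About 2 N of friction plus 6 N per m/s of drag; no spring or catch, it stays where it is left.
- lid_end (a point): Middle of the lid's outer end edge, at half its thickness. The lid is a flat pale wooden board 236 x 118 x 6 mm, running in grooves in the long sides of the case; its top face is 51 mm above the bench, 7 mm below the tops of the sides. Axes as the case's.
- lid_pull (a point): Centre of the dark wooden batten fixed across the top of the lid as its pull, 22 mm from the outer end: 12 mm along the slide, 70 mm across, 16 mm high (8 mm above and below this point, standing on the lid). Axes as the case's: x is the opening direction. It can be pinched from above or pushed.
- paddle: Small modelling paddle of pale boxwood with a brass pin in the handle, 112 mm long, about 60 g, lying flat on the bench. Origin: centre of its underside. x: along it, towards the blade; z up. Handle from x = -56 to +6 mm, 22 mm wide and 18 mm high; blade from there to x = +56 mm, 34 mm wide, round-ended and 12 mm high. It balances at about x = 0; it grips well across the handle at x = -6 mm.
- paddle_mid (a point): Middle of the paddle, 9 mm above its origin.
- rib: Bystander: flat red kidney scraper with a small black dot on top, 96 x 40 x 8 mm, on the bench. It may lie in the place where the paddle lay another day. Origin: centre of its underside, x along it.
- bowl: Bystander: dark steel bowl, 116 mm across, 52 mm high. Origin: centre of its underside.
- cauldron: Bystander: small brass cauldron on three feet, 80 mm across, 68 mm high. Origin: on the bench under its centre.
- torch: Bystander: gas torch, orange-red cartridge 92 mm across with black shoulder and brass valve, 176 mm high. Origin: centre of its underside.
- pebble: Bystander: pale round pebble, 76 mm across, 32 mm high. Origin: centre of its underside.
Mind the look-alikes: they are no part of the job. Leave any orange or purple look-alike of the paddle alone.

How it is judged:
On the way:
1. the paddle lies flat on the felt in the wide bay, let go of, the lid still open (z of paddle_mid in the frame of case between 0.012 and 0.024 m and x of paddle_mid in the frame of case between -0.111 and 0.111 m and y of paddle_mid in the frame of case between -0.02 and 0.056 m and contact force between the fingers and paddle below 0.1 N and value of joint lid above 0.02 m), for 0.2 s.
At the end, for the whole second after the job is handed in: The lid is home (within 4 mm of its stop) and still; the paddle lies at rest, flat on the felt (its middle less than 24 mm above the case's underside) in the wide bay, under the lid (value of joint lid below 0.004 m and velocity of joint lid between -0.01 and 0.01 m/s and z of paddle_mid in the frame of case between 0.012 and 0.024 m and x of paddle_mid in the frame of case between -0.111 and 0.111 m and y of paddle_mid in the frame of case between -0.02 and 0.056 m and linear speed of paddle below 0.02 m/s); the robot touches nothing.
It fails at once if the paddle is dropped (falls freely faster than 1 m/s, about 50 mm of fall) (linear speed of paddle above 1 m/s and contact force between the fingers and paddle below 0.05 N).
It fails at once if another thing on the bench is shoved more than 40 mm or knocked over (distance of any of rib, bowl, cauldron, torch, pebble from where it was at the start of the episode above 0.04 m or angle between any of torch, cauldron's own z axis and vertical above 0.6 rad).
It also fails if it takes over 50 s, if anything falls off the work surface, if the arm or the gripper's body presses on something with over 40 N, if the wrist force passes 120 N, or if a joint passes its speed limit or range.

ROBOT

A 6-joint arm with a two-finger parallel gripper is mounted at the origin on the work surface. World frame = base frame: x ahead of the robot, y to its left, z up, the work surface at z = 0. Lengths are in m, angles in rad, forces in N, time in s.
With the tool pointing down it reaches from about 0.35 to 0.775 m from the base axis. Payload 5.5 kg.
Tool frame: the origin (TCP) lies at the very end of the fingers, on their centre line; the grasp point (between the pads) lies 19 mm behind it; x points along the fingers, y is the direction in which the jaws open and shut, and the axes are right-handed (so a half turn about x gives the same grasp; the last joint's range is limited). The gripper opens to 85 mm and grips with 20 to 120 N. Pads are 22 mm wide; open, the fingers measure 114 mm over their backs; the gripper's body (76 mm by 85 mm) begins 54 mm behind the grasp point. The pads swing forward as they close: fully open they stand 13 mm farther back than shut.
Start: joints at [1.138, 0.313, 0.046, 1.304, 0, 1.431], TCP at [0.166, 0.551, 0.231] pointing down, gripper open.
Joint ranges: [-2.76, 2.76], [-0.86, 1.69], [-1.03, 1.26], [-2.2, 2.34], [-1.47, 1.5], [-3.14, 3.14]. Speed limits (rad/s): [2.57, 2.57, 3.14, 3.14, 3.14, 3.14].

INTERFACE

Orientations are given as a unit quaternion [w, x, y, z].
In Python, from workcell import env gives the robot as it stands.
- The arm moves only by the tool drive_tool, never from a script. Its argument "plan" is a list that holds one entry, the list of rows, each a list of 7 numbers: the shift along the tool's x, y, z in cm, then the turn, a rotation vector about the tool's x, y, z in degrees, then the opening, from 0 (shut) to 1 (fully open). In form: [[[tx, ty, tz, wx, wy, wz, fingers], ...]]. A call has exactly 5 rows; each row shifts and turns the commanded pose from where the row before left it, along the tool's axes as they then stand; what a row does not reach is not made up. A row lasts 1/12 s, in which the tool goes at most 41.7 mm and 7.16 degrees, less where a joint would pass 70% of its speed; a pose out of reach is approached as far as the arm can. A call with a gripper value outside its range is refused whole. The fingers move at their own pace and stop on an object; "squeeze" is the grip in N (left out, the last holds). Time passes only in rows, so rows that do not move let the fingers close, or fill a call up. It gives the time, the measured TCP pose, the force and the opening at its end, in the units of the state.
- env.get_state(): the state, without advancing time (a new reading comes with each control period).
- env.read_camera(name): name is "side" or "top"; returns the picture (400x640x3 uint8, red, green, blue); there is no depth.
- env.camera_model(name): a dict with "camera_matrix" (3x3 intrinsics, pixels), "camera_from_world" (4x4, takes a point from world to camera coordinates). Camera axes: x right, y down, z forward; pixel columns grow to the right and rows downward; lengths in m; the calibration is good to about 2 mm. A picture is of the moment at which its call begins. camera_model takes no time and is no camera call.
- env.hand_in(): hands the job in, once; it reports no verdict.
The state is a dict: "clock": time; "joint_pos": joint angles; "qvel": joint speeds; "tau": joint torques, N m; "tcp_pos": TCP position; "orientation": TCP orientation; "wrist_force": force on the tool from outside, world axes, zero at the start; "ft_torque": the same for the moment, N m; "finger_gap": finger opening in m.
Only numpy, scipy, OpenCV 4.12 (cv2) and the standard library are available. Lean on these libraries where they do the work, as an engineer would, in place of code of your own. Each camera call takes 0.05 s, during which the arm holds its last target.

## Working session

There is one attempt and no reset: what is moved stays moved. The work goes in short steps, Python scripts to look and compute and a tool call to move; the robot and the scene stay as the last step left them, time stands still between calls to the robot, and variables do not carry over. Pictures are saved under pics/ and viewed, and the job is handed in when it is done.

Besides the shell and the picture viewer there is one more tool, called after "Call:" as name(argument=value, ...) on one line, values as JSON. drive_tool: Moves the arm, as the interface text tells. Its arguments: {"type":"object","properties":{"plan":{"type":"array","items":{"type":"array","items":{"type":"array","items":{"type":"number"}}}},"squeeze":{"type":"number"}},"required":["plan"]}

```bash
mkdir -p pics; ls; python3 - <<'E'
from workcell import env
import cv2,numpy as np
for n in("top","side"):
    im=env.read_camera(n); cv2.imwrite(f"pics/{n}0.png",im[:,:,::-1])
    m=env.camera_model(n); print(np.array(m["camera_matrix"]).round(1).tolist(),np.array(m["camera_from_world"]).round(3).tolist())
print(env.get_state())
E
```

```text
pics
[[505.2, 0.0, 323.2], [0.0, 505.2, 188.3], [0.0, 0.0, 1.0]] [[-0.015, -1.0, -0.009, -0.063], [-0.994, 0.016, -0.111, 0.571], [0.111, 0.007, -0.994, 1.478], [0.0, 0.0, 0.0, 1.0]]
[[386.8, 0.0, 321.5], [0.0, 386.8, 204.7], [0.0, 0.0, 1.0]] [[0.66, -0.751, -0.019, -0.444], [-0.552, -0.468, -0.69, 0.331], [0.509, 0.466, -0.723, 0.971], [0.0, 0.0, 0.0, 1.0]]
{'clock': 0.1, 'joint_pos': array([ 1.13839499e+00,  3.13961711e-01,  4.50781489e-02,  1.30360160e+00,
       -1.14623265e-05,  1.43121232e+00]), 'qvel': array([-7.83788274e-04, -7.31701850e-04,  2.65232188e-03,  5.11735109e-05,
        4.31893254e-04,  8.80621674e-04]), 'tau': array([ 1.89264334e-03, -4.81725383e+01,  2.99244905e+01,  1.27243533e-02,
       -1.43781808e-04,  7.06154751e-06]), 'tcp_pos': array([0.16578183, 0.55009879, 0.23047142]), 'orientation': array([ 0.69937691,  0.10258307,  0.69970603, -0.10373104]), 'wrist_force': array([ 0.38088709, -0.04175957, -0.15365036]), 'ft_torque': array([-0.00018734, -0.01333336, -0.01570342]), 'finger_gap': 0.0853467969334846}
```

View pics/top0.png

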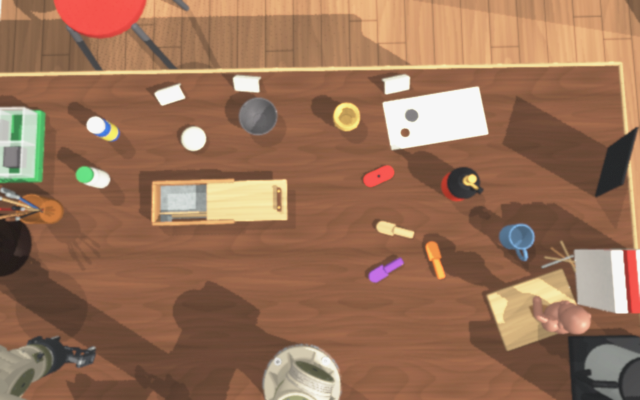

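View pics/side0.png

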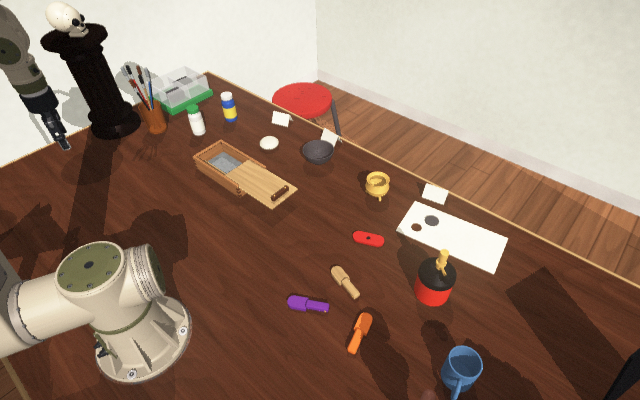

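The top view shows the case at about (152-288, 180-222) with its lid to the right, and the pale paddle at about (395,230) with its blade to the left. The red rib is at (379,176), the torch at (462,183), and the purple and orange look-alikes lie below. Next I enlarge crops of these.

```bash
python3 - <<'E'
import cv2
t=cv2.imread("pics/top0.png"); s=cv2.imread("pics/side0.png")
def c(im,x0,y0,x1,y1,k,n): cv2.imwrite(n,cv2.resize(im[y0:y1,x0:x1],None,fx=k,fy=k,interpolation=cv2.INTER_CUBIC))
c(t,145,172,295,230,5,"pics/c_case.png"); c(t,360,210,440,270,8,"pics/c_pad.png"); c(s,185,135,305,215,6,"pics/c_cs.png"); c(s,320,255,370,310,10,"pics/c_ps.png")
E
```

```text
(no output)
```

View pics/c_case.png

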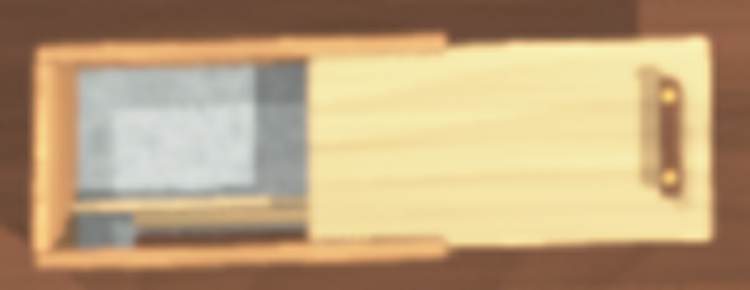

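View pics/c_pad.png

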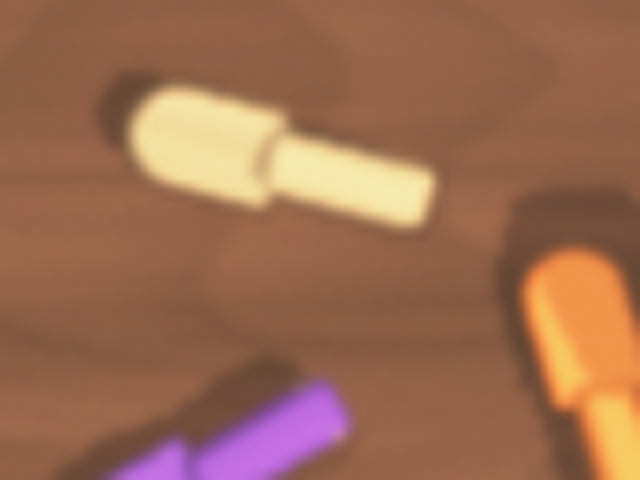

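View pics/c_cs.png

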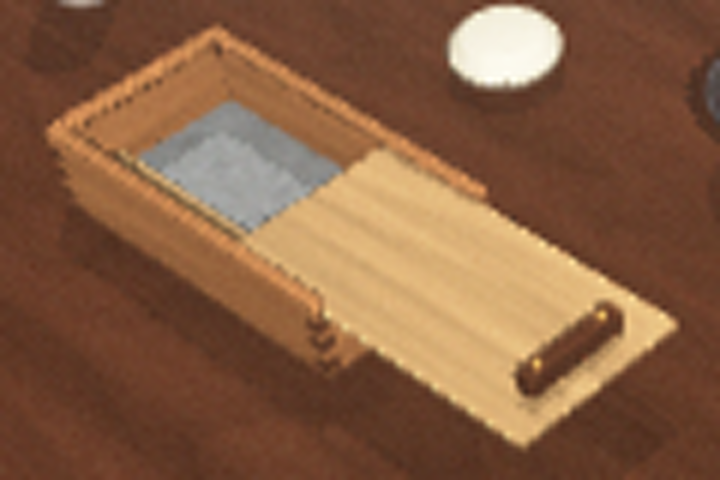

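View pics/c_ps.png

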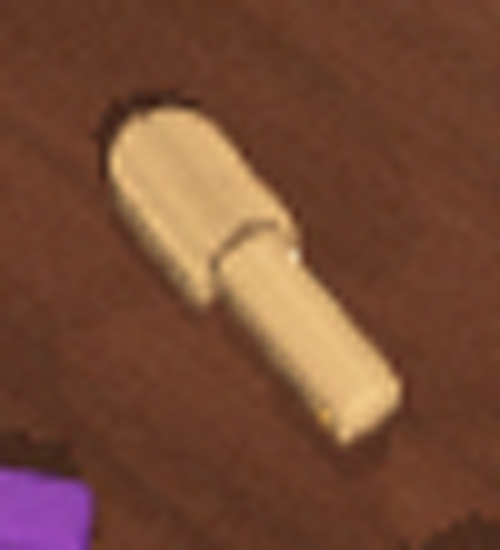

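```bash
cat > h.py <<'E'
from workcell import env
import cv2,numpy as np
from scipy.optimize import least_squares
from scipy.spatial.transform import Rotation as R
M={n:(np.array(env.camera_model(n)["camera_matrix"]),np.array(env.camera_model(n)["camera_from_world"])) for n in("top","side")}
def proj(n,P):
    K,T=M[n]; P=np.atleast_2d(P); c=P@T[:3,:3].T+T[:3,3]; q=c@K.T; return q[:,:2]/q[:,2:]
def back(n,uv,z):
    K,T=M[n]; d=T[:3,:3].T@np.linalg.solve(K,[uv[0],uv[1],1]); o=-T[:3,:3].T@T[:3,3]; return o+d*(z-o[2])/d[2]
def W(p,P):
    P=np.atleast_2d(P).astype(float); c,s=np.cos(p[2]),np.sin(p[2]); return np.c_[p[0]+c*P[:,0]-s*P[:,1],p[1]+s*P[:,0]+c*P[:,1],P[:,2]]
def fit(p0,obs):
    f=lambda p: np.concatenate([(proj(n,W(p,P))[0]-uv) for n,uv,P in obs])
    r=least_squares(f,p0,loss="soft_l1"); return r.x,f(r.x).reshape(-1,2).round(1).tolist()
E
python3 - <<'E'
from h import *
m=1e-3
t=[("top",(152.2,181),(-.12,.065,.058)),("top",(152.2,225),(-.12,-.065,.058)),("top",(234.2,223),(.12,-.065,.058)),("top",(234.2,179.6),(.12,.065,.058))]
s=[("side",(221.3,139.7),(-.12,.065,.058)),("side",(193.3,157),(-.12,-.065,.058)),("side",(265.8,166.3),(.12,.065,.058)),("side",(238.7,184.5),(.12,-.065,.058))]
for o in(t,s,t+s):
    p,r=fit([.5,.3,-1.57],o); print("case",p.round(4),r)
for n,a in(("top",[(287.4,179.6),(287.4,220.2)]),("side",[(298,188.8),(272.5,209.2)])):
    for u in a:
        w=back(n,u,.051); print("lid end in case",(R.from_euler('z',-p[2]).apply(w-[p[0],p[1],0])).round(4))
t=[("top",(414.4,231.5),(-.056,.011,.018)),("top",(411.9,238.2),(-.056,-.011,.018)),("top",(376.3,226.9),(.056,0,.012))]
s=[("side",(360,293.5),(-.056,.011,.018)),("side",(331.5,266),(.056,0,.012))]
for o in(t,t+s):
    p,r=fit([.45,-.2,1.4],o); print("pad",p.round(4),r)
for n,u,z in(("rib",(379,176),.008),("torch",(462,183),.1),("bowl",(258,116),.05),("caul",(346,117),.06),("pebble",(194,139),.03)): print(n,back("top",u,z).round(3))
E
```

```text
case [ 0.5326  0.3102 -1.5636] [[0.5, -0.0], [-0.2, 0.2], [-0.1, 0.3], [-0.2, -0.5]]
case [ 0.539  0.309 -1.544] [[0.0, -0.4], [-0.5, -0.2], [1.1, -0.7], [-0.3, 1.6]]
case [ 0.5346  0.3096 -1.558 ] [[0.6, -0.5], [0.2, -0.3], [0.2, -0.7], [-0.1, -1.4], [-0.5, -0.0], [-1.4, 0.0], [-0.2, 0.3], [-2.1, 2.4]]
lid end in case [0.2766 0.0572 0.051 ]
lid end in case [ 0.2742 -0.0627  0.051 ]
lid end in case [0.2752 0.0603 0.051 ]
lid end in case [ 0.2761 -0.0562  0.051 ]
pad [ 0.4481 -0.2839  1.4864] [[-0.8, 1.7], [2.0, -12.3], [-0.3, 0.1]]
pad [ 0.4516 -0.284   1.5101] [[-0.7, 0.1], [2.0, -14.0], [-0.3, -0.6], [-0.9, 0.3], [-0.2, 1.9]]
rib [ 0.608 -0.242  0.008]
torch [ 0.571 -0.468  0.1  ]
bowl [0.789 0.121 0.05 ]
caul [ 0.779 -0.143  0.06 ]
pebble [0.727 0.318 0.03 ]
```

```bash
cat >> h.py <<'E'
def go(xyz,yd):
    """shift (cm) in tool axes and rotvec deg to reach TCP xyz, pointing down, jaw axis along world dir angle yd (mod pi)"""
    s=env.get_state(); q=s["orientation"]; r=R.from_quat(np.r_[q[1:],q[0]])
    best=None
    for a in(yd,yd+np.pi):
        x=np.array([0,0,-1.]); y=np.array([np.cos(a),np.sin(a),0]); z=np.cross(x,y)
        g=R.from_matrix(np.c_[x,y,z]); v=(r.inv()*g).as_rotvec(degrees=True)
        if best is None or np.linalg.norm(v)<np.linalg.norm(best): best=v
    d=np.array(xyz)-s["tcp_pos"]
    print("t",round(s["clock"],2),"tcp",s["tcp_pos"].round(4),"gap",round(s["finger_gap"],4),"F",s["wrist_force"].round(1),"j6",s["joint_pos"][5].round(2))
    print(" shift cm now axes",(r.inv().apply(d)*100).round(2)," rot",best.round(2)," shift in final axes",((r*R.from_rotvec(best,degrees=True)).inv().apply(d)*100).round(2))
    print(" tool y,z axes in world",r.as_matrix()[:,1].round(3),r.as_matrix()[:,2].round(3))
E
python3 - <<'E'
from h import *
t=[("top",(414.4,231.5),(-.056,-.011,.018)),("top",(411.9,238.2),(-.056,.011,.018)),("top",(376.3,226.9),(.056,0,.012))]
s=[("side",(360,293.5),(-.056,-.011,.018)),("side",(331.5,266),(.056,0,.012))]
for o in(t,s+t[:1],t+s):
    p,r=fit([.45,-.2,1.4],o); print("pad",p.round(4),r)
p,r=fit([.45,-.2,1.4],t+s)
g=W(p,[-.006,0,.12])[0]; print(g)
go(g,p[2]+np.pi/2)
im=env.read_camera("top"); 
im=cv2.resize(im[:,:,::-1][210:270,360:440],None,fx=8,fy=8)
for P in[(-.056,-.011,.018),(-.056,.011,.018),(.006,.011,.018),(.006,-.011,.018),(.056,0,.012),(.006,.017,.012),(.006,-.017,.012)]:
    u=proj("top",W(p,P))[0]; cv2.circle(im,tuple(int(v) for v in (u-[360,210])*8+4),5,(0,0,255),-1)
cv2.imwrite("pics/fit.png",im)
E
```

```text
pad [ 0.4405 -0.2831  1.3359] [[-0.5, -0.2], [0.6, 0.3], [-0.1, -0.1]]
pad [ 0.4431 -0.2827  1.302 ] [[-0.5, -0.0], [0.7, 1.4], [-0.6, -0.4]]
pad [ 0.4417 -0.2829  1.3249] [[-0.5, -0.4], [0.4, 0.1], [-0.1, -0.7], [-0.4, 0.0], [0.0, 1.9]]
[ 0.440257   -0.28869054  0.12      ]
t 0.1 tcp [0.1658 0.5501 0.2305] gap 0.0853 F [ 0.4 -0.  -0.2] j6 1.43
 shift cm now axes [ 11.16 -72.37  50.49]  rot [8.731e+01 6.000e-02 9.000e-02]  shift in final axes [11.05 47.04 74.67]
 tool y,z axes in world [ 0.289  0.957 -0.002] [ 0.957 -0.289 -0.   ]
```

View pics/fit.png

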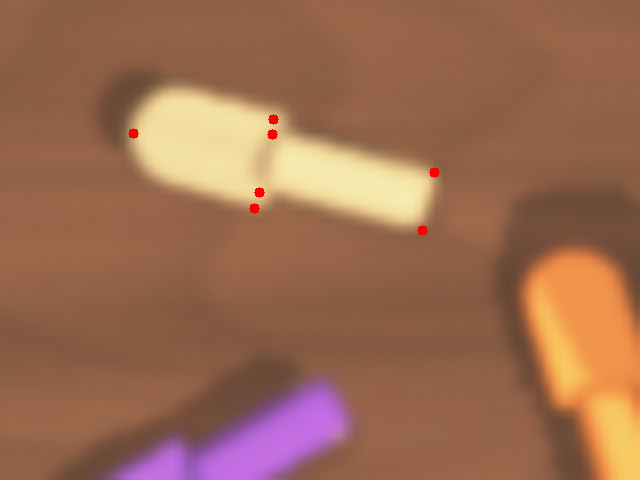

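```bash
cat >> h.py <<'E'
def rows(way,n,rx):
    "rows to go by straight world line to way in n rows with rx deg per row about tool x"
    s=env.get_state(); q=s["orientation"]; r=R.from_quat(np.r_[q[1:],q[0]]); d=(np.array(way)-s["tcp_pos"])/n*100
    for i in range(n):
        print(r.inv().apply(d).round(2),rx); r=r*R.from_rotvec([rx,0,0],degrees=True)
E
python3 - <<'E'
from h import *
rows([.46,.15,.2],15,5.8)
E
```

```text
[ 0.21 -1.99  2.65] 5.8
[ 0.21 -1.71  2.84] 5.8
[ 0.21 -1.41  2.99] 5.8
[ 0.21 -1.11  3.12] 5.8
[ 0.21 -0.78  3.22] 5.8
[ 0.21 -0.45  3.28] 5.8
[ 0.21 -0.12  3.31] 5.8
[0.21 0.21 3.3 ] 5.8
[0.21 0.55 3.27] 5.8
[0.21 0.87 3.19] 5.8
[0.21 1.19 3.09] 5.8
[0.21 1.5  2.95] 5.8
[0.21 1.79 2.79] 5.8
[0.21 2.06 2.59] 5.8
[0.21 2.31 2.37] 5.8
```

Call:
drive_tool(plan=[[[0.2,-2.0,2.6,5.8,0,0,1],[0.2,-1.7,2.8,5.8,0,0,1],[0.2,-1.4,3.0,5.8,0,0,1],[0.2,-1.1,3.1,5.8,0,0,1],[0.2,-0.8,3.2,5.8,0,0,1]]])

```text
clock: 0.57
tcp_pos: [0.2634, 0.4163, 0.2209]
orientation: [0.651, 0.276, 0.651, -0.277]
wrist_force: [1.1, 0.4, 0.7]
finger_gap: 0.0853
```

Call:
drive_tool(plan=[[[0.2,-0.4,3.3,5.8,0,0,1],[0.2,-0.1,3.3,5.8,0,0,1],[0.2,0.2,3.3,5.8,0,0,1],[0.2,0.6,3.3,5.8,0,0,1],[0.2,0.9,3.2,5.8,0,0,1]]])

```text
clock: 0.98
tcp_pos: [0.363, 0.2832, 0.2111]
orientation: [0.561, 0.431, 0.561, -0.431]
wrist_force: [0.3, -0.3, -0.8]
finger_gap: 0.0853
```

Call:
drive_tool(plan=[[[0.2,1.2,3.1,5.8,0,0,1],[0.2,1.5,3.0,5.8,0,0,1],[0.2,1.8,2.8,5.8,0,0,1],[0.2,2.1,2.6,5.8,0,0,1],[0.2,2.3,2.4,5.8,0,0,1]]])

```text
clock: 1.4
tcp_pos: [0.4617, 0.1487, 0.2011]
orientation: [-0.435, -0.557, -0.435, 0.557]
wrist_force: [0.0, 0.1, 0.3]
finger_gap: 0.0854
```

```bash
python3 - <<'E'
from h import *
go([.440,-.289,.12],1.325+np.pi/2)
E
```

```text
t 1.4 tcp [0.4617 0.1487 0.2011] gap 0.0854 F [0.  0.1 0.3] j6 1.96
 shift cm now axes [ 8.1   8.54 42.98]  rot [ 0.01 -0.01  0.01]  shift in final axes [ 8.11  8.55 42.98]
 tool y,z axes in world [ 0.97  -0.243 -0.   ] [-0.243 -0.97  -0.   ]
```

Call:
drive_tool(plan=[[[0.5,0.6,2.9,0,0,0,0.6],[0.5,0.6,2.9,0,0,0,0.6],[0.5,0.6,2.9,0,0,0,0.6],[0.5,0.6,2.9,0,0,0,0.6],[0.5,0.6,2.9,0,0,0,0.6]]])

```text
clock: 1.82
tcp_pos: [0.4553, 0.0009, 0.1759]
orientation: [-0.436, -0.556, -0.437, 0.556]
wrist_force: [0.1, -0.4, -0.8]
finger_gap: 0.0514
```

Call:
drive_tool(plan=[[[0.5,0.6,2.9,0,0,0,0.6],[0.5,0.6,2.9,0,0,0,0.6],[0.5,0.6,2.9,0,0,0,0.6],[0.5,0.6,2.9,0,0,0,0.6],[0.5,0.6,2.9,0,0,0,0.6]]])

```text
clock: 2.23
tcp_pos: [0.4498, -0.1471, 0.1509]
orientation: [0.436, 0.556, 0.437, -0.556]
wrist_force: [1.2, 0.3, 0.1]
finger_gap: 0.0513
```

Call:
drive_tool(plan=[[[0.5,0.6,2.9,0,0,0,0.6],[0.5,0.6,2.9,0,0,0,0.6],[0.5,0.5,2.8,0,0,0,0.6],[0.5,0.5,2.8,0,0,0,0.6],[0.5,0.5,2.6,0,0,0,0.6]]])

```text
clock: 2.65
tcp_pos: [0.4427, -0.2897, 0.1258]
orientation: [-0.436, -0.556, -0.436, 0.556]
wrist_force: [0.4, -0.1, -0.4]
finger_gap: 0.0516
```

```bash
python3 - <<'E'
from h import *
go([.440,-.289,.004],1.325+np.pi/2)
for n in("top","side"): cv2.imwrite(f"pics/{n}1.png",env.read_camera(n)[:,:,::-1])
s=cv2.imread("pics/side1.png");cv2.imwrite("pics/side1c.png",cv2.resize(s[180:320,260:420],None,fx=4,fy=4))
t=cv2.imread("pics/top1.png");cv2.imwrite("pics/top1c.png",cv2.resize(t[170:290,330:490],None,fx=4,fy=4))
E
```

```text
t 2.65 tcp [ 0.4427 -0.2897  0.1258] gap 0.0516 F [ 0.4 -0.1 -0.4] j6 1.08
 shift cm now axes [12.18 -0.28  0.  ]  rot [ 0.27 -0.01  0.02]  shift in final axes [12.18 -0.28  0.  ]
 tool y,z axes in world [ 0.971 -0.239 -0.   ] [-0.239 -0.971 -0.   ]
```

View pics/side1c.png

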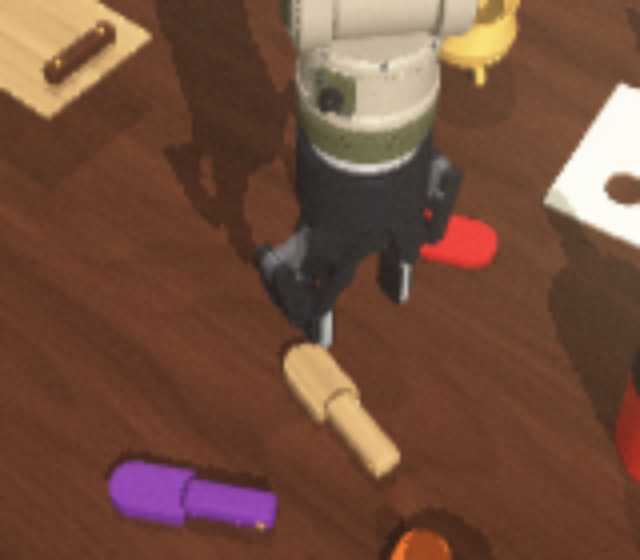

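View pics/top1c.png

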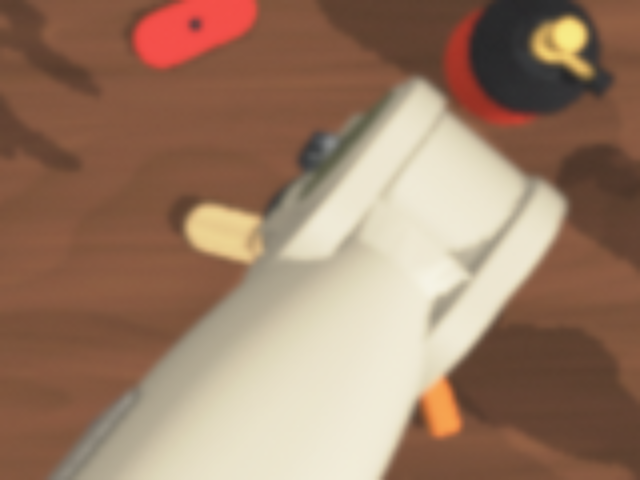

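The side view shows the fingers straddling the pale paddle, with both look-alikes clear. The torch and rib are also clear of the gripper in the top view.

Call:
drive_tool(plan=[[[2.5,-0.1,0,0.3,0,0,0.6],[2.5,-0.1,0,0,0,0,0.6],[2.5,-0.1,0,0,0,0,0.6],[1.5,0,0,0,0,0,0.6],[0,0,0,0,0,0,0.6]]])

```text
clock: 3.17
tcp_pos: [0.4379, -0.2846, 0.0329]
orientation: [-0.433, -0.557, -0.438, 0.558]
wrist_force: [-0.8, 0.4, 0.8]
finger_gap: 0.0511
```

```bash
python3 - <<'E'
from h import *
go([.440,-.289,.004],1.325+np.pi/2)
for n in("top","side"): cv2.imwrite(f"pics/{n}2.png",env.read_camera(n)[:,:,::-1])
s=cv2.imread("pics/side2.png");cv2.imwrite("pics/side2c.png",cv2.resize(s[220:320,280:400],None,fx=6,fy=6))
E
```

```text
t 3.17 tcp [ 0.4379 -0.2846  0.0329] gap 0.0511 F [-0.8  0.4  0.8] j6 1.09
 shift cm now axes [2.89 0.33 0.39]  rot [ 0.03 -0.2   0.35]  shift in final axes [2.89 0.31 0.38]
 tool y,z axes in world [ 0.97  -0.243 -0.006] [-0.243 -0.97  -0.004]
```

View pics/side2c.png

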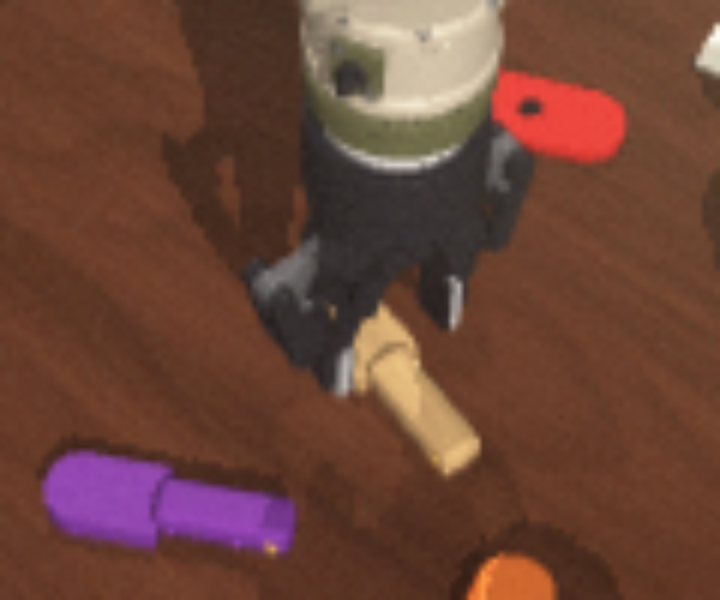

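The fingers stand either side of the paddle near its neck, and the TCP has drifted about 4 mm. I correct that during the descent.

Call:
drive_tool(plan=[[[0.5,0.3,0.4,0,-0.2,0.3,0.6],[1.0,0,0,0,0,0,0.6],[0.8,0,0,0,0,0,0.6],[0.5,0,0,0,0,0,0.6],[0,0,0,0,0,0,0.6]]], squeeze=40)

```text
clock: 3.68
tcp_pos: [0.4415, -0.2914, 0.007]
orientation: [0.436, 0.558, 0.434, -0.557]
wrist_force: [1.0, 0.5, 0.2]
finger_gap: 0.0509
```

```bash
python3 - <<'E'
from h import *
go([.440,-.289,.004],1.325+np.pi/2)
E
```

```text
t 3.68 tcp [ 0.4415 -0.2914  0.007 ] gap 0.0509 F [1.  0.5 0.2] j6 1.08
 shift cm now axes [ 0.3  -0.21 -0.19]  rot [ 0.    0.13 -0.19]  shift in final axes [ 0.3  -0.21 -0.19]
 tool y,z axes in world [ 0.97  -0.243  0.003] [-0.243 -0.97   0.002]
```

Call:
drive_tool(plan=[[[0.3,-0.1,-0.1,0,0,0,0.6],[0,0,0,0,0,0,0],[0,0,0,0,0,0,0],[0,0,0,0,0,0,0],[0,0,0,0,0,0,0]]], squeeze=40)

```text
clock: 4.1
tcp_pos: [0.4421, -0.2913, 0.0058]
orientation: [0.438, 0.558, 0.432, -0.557]
wrist_force: [0.8, 0.3, 1.8]
finger_gap: 0.0211
```

Call:
drive_tool(plan=[[[0,0,0,0,0,0,0],[0,0,0,0,0,0,0],[-0.5,0,0,0,0,0,0],[-1,0,0,0,0,0,0],[-1,0,0,0,0,0,0]]])

```text
clock: 4.52
tcp_pos: [0.441, -0.2903, 0.0306]
orientation: [0.437, 0.558, 0.433, -0.557]
wrist_force: [1.0, -0.0, -1.2]
finger_gap: 0.0208
```

```bash
python3 - <<'E'
from h import *
go([.440,-.289,.16],1.325+np.pi/2)
for n in("top","side"): cv2.imwrite(f"pics/{n}3.png",env.read_camera(n)[:,:,::-1])
s=cv2.imread("pics/side3.png");cv2.imwrite("pics/side3c.png",cv2.resize(s[220:320,280:400],None,fx=6,fy=6))
E
```

```text
t 4.52 tcp [ 0.441  -0.2903  0.0306] gap 0.0208 F [ 1.  -0.  -1.2] j6 1.08
 shift cm now axes [-12.94  -0.08  -0.07]  rot [ 0.01  0.15 -0.22]  shift in final axes [-12.94  -0.13  -0.1 ]
 tool y,z axes in world [ 0.97  -0.243  0.004] [-0.243 -0.97   0.003]
```

View pics/side3c.png

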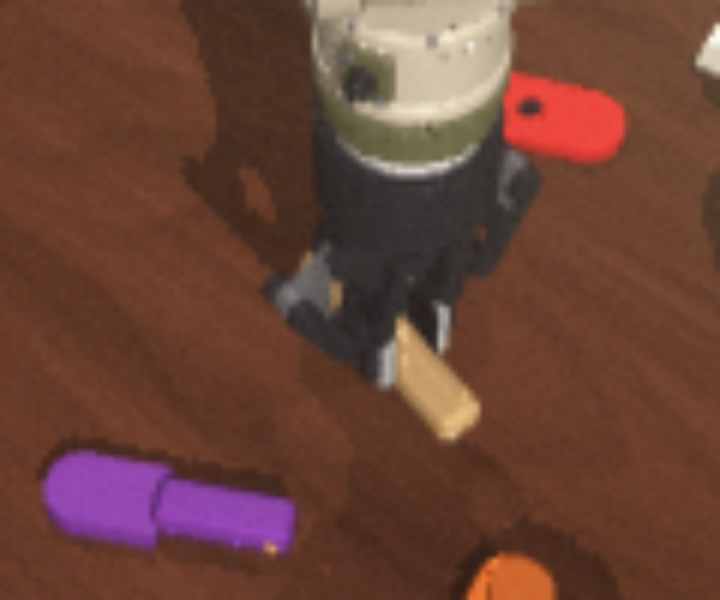

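The paddle is held level and clear of the bench, with nothing else moved. I lift further and carry it to the case.

Call:
drive_tool(plan=[[[-2.5,0,0,0,0.15,-0.2,0],[-2.5,0,0,0,0,0,0],[-2.5,0,0,0,0,0,0],[-2.5,0,0,0,0,0,0],[-2.5,0,0,0,0,0,0]]])

```text
clock: 5.03
tcp_pos: [0.4411, -0.2904, 0.1566]
orientation: [0.436, 0.558, 0.434, -0.557]
wrist_force: [0.6, -0.9, -0.1]
finger_gap: 0.0212
```

```bash
python3 - <<'E'
from h import *
c=(.5342,.3098,-1.560)
g=W(c,[-.029,.015,.15])[0]; print(g)
go(g,c[2]+np.pi/2); rows(g,20,.75); 
E
```

```text
[0.54888604 0.33896025 0.15      ]
t 5.03 tcp [ 0.4411 -0.2904  0.1566] gap 0.0212 F [ 0.6 -0.9 -0.1] j6 1.08
 shift cm now axes [  0.6   -4.85 -63.67]  rot [-14.69   0.06  -0.1 ]  shift in final axes [  0.66  11.46 -62.81]
 tool y,z axes in world [ 0.97  -0.243  0.002] [-0.243 -0.97   0.001]
[ 0.03 -0.24 -3.18] 0.75
[ 0.03 -0.28 -3.18] 0.75
[ 0.03 -0.33 -3.18] 0.75
[ 0.03 -0.37 -3.17] 0.75
[ 0.03 -0.41 -3.17] 0.75
[ 0.03 -0.45 -3.16] 0.75
[ 0.03 -0.49 -3.15] 0.75
[ 0.03 -0.53 -3.15] 0.75
[ 0.03 -0.57 -3.14] 0.75
[ 0.03 -0.62 -3.13] 0.75
[ 0.03 -0.66 -3.12] 0.75
[ 0.03 -0.7  -3.12] 0.75
[ 0.03 -0.74 -3.11] 0.75
[ 0.03 -0.78 -3.1 ] 0.75
[ 0.03 -0.82 -3.09] 0.75
[ 0.03 -0.86 -3.07] 0.75
[ 0.03 -0.9  -3.06] 0.75
[ 0.03 -0.94 -3.05] 0.75
[ 0.03 -0.98 -3.04] 0.75
[ 0.03 -1.02 -3.03] 0.75
```

Call:
drive_tool(plan=[[[0,-0.2,-2.0,-0.7,0,0,0],[0,-0.2,-3.2,-0.7,0,0,0],[0,-0.2,-3.2,-0.7,0,0,0],[0,-0.1,-3.2,-0.7,0,0,0],[0,-0.1,-3.2,-0.7,0,0,0]]])

```text
clock: 5.45
tcp_pos: [0.4656, -0.1431, 0.1554]
orientation: [0.453, 0.544, 0.451, -0.544]
wrist_force: [0.9, -0.7, 0.2]
finger_gap: 0.0209
```

Call:
drive_tool(plan=[[[0,0,-3.2,-0.8,0,0,0],[0,0,-3.2,-0.8,0,0,0],[0,0.1,-3.2,-0.8,0,0,0],[0,0.1,-3.2,-0.8,0,0,0],[0,0.1,-3.2,-0.8,0,0,0]]])

```text
clock: 5.87
tcp_pos: [0.4937, 0.0148, 0.1553]
orientation: [0.472, 0.528, 0.47, -0.527]
wrist_force: [1.2, -0.1, -0.7]
finger_gap: 0.0208
```

Call:
drive_tool(plan=[[[0,0.2,-3.2,-0.8,0,0,0],[0,0.2,-3.2,-0.8,0,0,0],[0,0.3,-3.2,-0.8,0,0,0],[0,0.3,-3.2,-0.8,0,0,0],[0,0.3,-3.2,-0.8,0,0,0]]])

```text
clock: 6.28
tcp_pos: [0.5205, 0.1732, 0.155]
orientation: [0.49, 0.511, 0.488, -0.511]
wrist_force: [0.1, -0.4, 0.0]
finger_gap: 0.0211
```

```bash
python3 - <<'E'
from h import *
c=(.5342,.3098,-1.560)
g=W(c,[-.029,.015,.10])[0]; print(g)
go(g,c[2]+np.pi/2)
E
```

```text
[0.54888604 0.33896025 0.1       ]
t 6.28 tcp [0.5205 0.1732 0.155 ] gap 0.0211 F [ 0.1 -0.4  0. ] j6 1.79
 shift cm now axes [  5.49   2.1  -16.69]  rot [-3.15  0.06 -0.12]  shift in final axes [  5.5    3.02 -16.54]
 tool y,z axes in world [ 0.999 -0.044  0.002] [-0.044 -0.999  0.001]
```

Call:
drive_tool(plan=[[[0,0.4,-3.2,-0.8,0,0,0],[0,0.4,-3.2,-0.8,0,0,0],[0,0.5,-3.2,-0.8,0,0,0],[0.5,0.5,-3.2,-0.7,0,0,0],[0.5,0.5,-2.5,0,0,0,0]]])

```text
clock: 6.7
tcp_pos: [0.5465, 0.3267, 0.145]
orientation: [0.503, 0.498, 0.502, -0.497]
wrist_force: [0.7, -0.5, -0.5]
finger_gap: 0.021
```

Call:
drive_tool(plan=[[[1,0.4,-1.2,0,0,0,0],[1,0.2,0,0,0,0,0],[1,0,0,0,0,0,0],[0,0,0,0,0,0,0],[0,0,0,0,0,0,0]]])

```text
clock: 7.12
tcp_pos: [0.5513, 0.3343, 0.1135]
orientation: [0.502, 0.497, 0.502, -0.499]
wrist_force: [-1.1, 0.2, -0.6]
finger_gap: 0.0213
```

```bash
python3 - <<'E'
from h import *
c=(.5342,.3098,-1.560)
g=W(c,[-.029,.015,.10])[0]
go(g,c[2]+np.pi/2)
for n in("top","side"): cv2.imwrite(f"pics/{n}4.png",env.read_camera(n)[:,:,::-1])
s=cv2.imread("pics/side4.png");cv2.imwrite("pics/side4c.png",cv2.resize(s[105:225,175:315],None,fx=5,fy=5))
t=cv2.imread("pics/top4.png");cv2.imwrite("pics/top4c.png",cv2.resize(t[150:250,120:300],None,fx=4,fy=4))
E
```

```text
t 7.12 tcp [0.5513 0.3343 0.1135] gap 0.0213 F [-1.1  0.2 -0.6] j6 1.98
 shift cm now axes [ 1.34 -0.23 -0.47]  rot [-0.19  0.16  0.07]  shift in final axes [ 1.35 -0.24 -0.47]
 tool y,z axes in world [ 1.     0.008 -0.001] [ 0.008 -1.     0.003]
```

View pics/side4c.png

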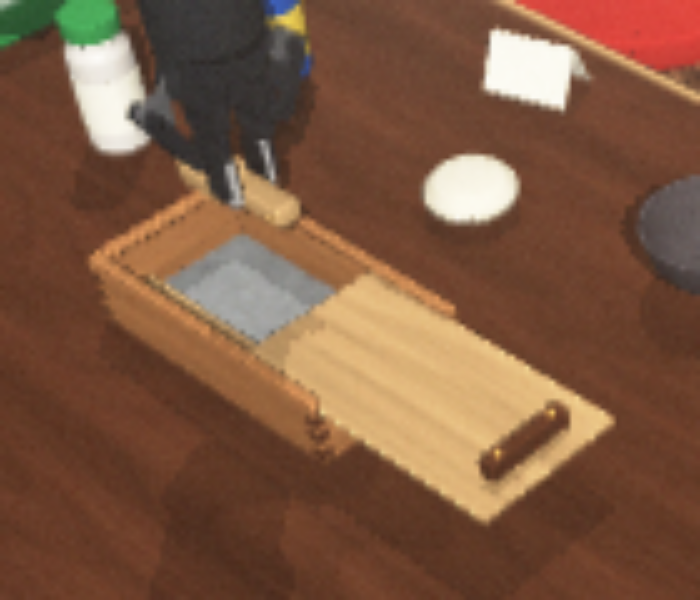

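View pics/top4c.png

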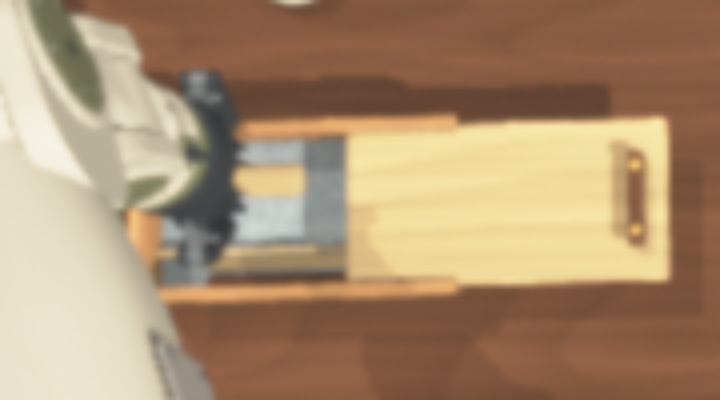

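```bash
python3 - <<'E'
from h import *
c=(.5342,.3098,-1.560)
def incase(w): return R.from_euler('z',-c[2]).apply(w-np.array([c[0],c[1],0])).round(4)
for u in((196.2,191.7),(196.2,198.8)): print(incase(back("top",u,.1255)))
print(incase(env.get_state()["tcp_pos"]))
# side: predicted handle end corners
for P in[(.024,.026,.1255),(.024,.004,.1255)]: print(((proj("side",W(c,P))[0]-[175,105])*5).round(0))
E
```

```text
[0.0259 0.0211 0.1255]
[0.0259 0.001  0.1255]
[-0.0249  0.0185  0.1151]
[299. 202.]
[274. 217.]
```

The handle's end sits about 13 mm short of the lid edge and the paddle lines up with the bay. I shift 4 mm toward the closed end and lower.

Call:
drive_tool(plan=[[[1.5,-0.2,-0.4,0,0,0,0],[2,0,0,0,0,0,0],[2,0,0,0,0,0,0],[1.5,0,0,0,0,0,0],[0,0,0,0,0,0,0]]])

```text
clock: 7.63
tcp_pos: [0.5485, 0.3383, 0.0421]
orientation: [0.502, 0.497, 0.502, -0.499]
wrist_force: [-0.2, -1.8, -0.3]
finger_gap: 0.0208
```

```bash
python3 - <<'E'
from h import *
c=(.5342,.3098,-1.560)
g=W(c,[-.029,.015,.016])[0]
go(g,c[2]+np.pi/2)
for n in("top","side"): cv2.imwrite(f"pics/{n}5.png",env.read_camera(n)[:,:,::-1])
s=cv2.imread("pics/side5.png");cv2.imwrite("pics/side5c.png",cv2.resize(s[105:225,175:315],None,fx=5,fy=5))
t=cv2.imread("pics/top5.png");cv2.imwrite("pics/top5c.png",cv2.resize(t[150:250,120:300],None,fx=4,fy=4))
E
```

```text
t 7.63 tcp [0.5485 0.3383 0.0421] gap 0.0208 F [-0.2 -1.8 -0.3] j6 1.99
 shift cm now axes [ 2.61  0.04 -0.07]  rot [-0.16  0.18  0.16]  shift in final axes [ 2.61  0.04 -0.06]
 tool y,z axes in world [ 1.     0.008 -0.003] [ 0.008 -1.     0.003]
```

View pics/side5c.png

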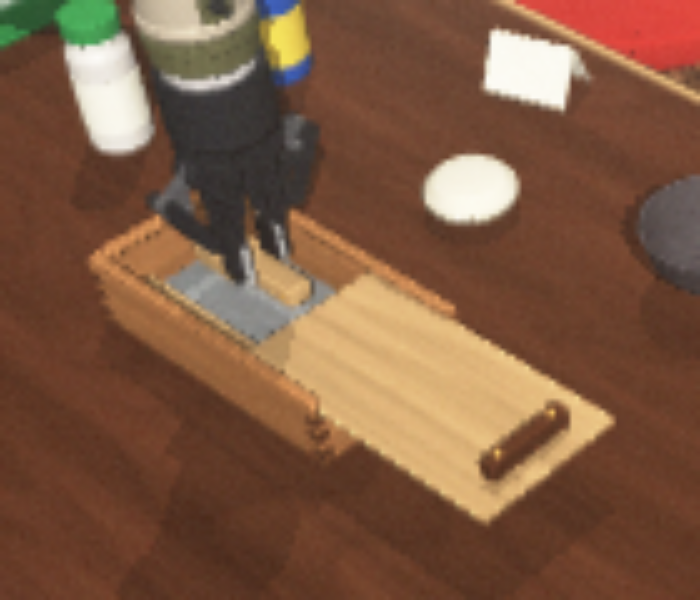

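View pics/top5c.png

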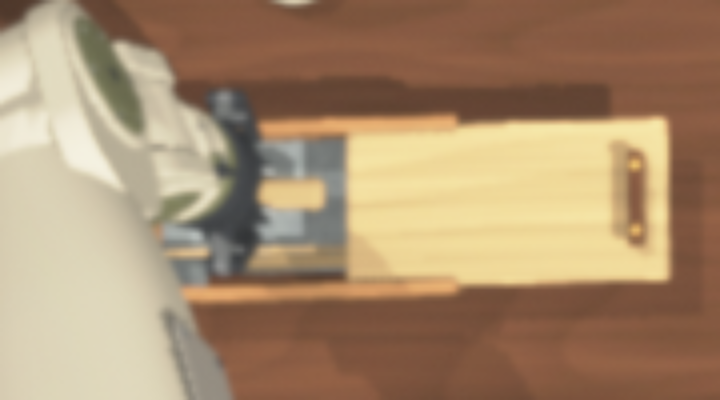

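```bash
python3 - <<'E'
from h import *
c=(.5342,.3098,-1.560)
for y in(-.045,-.03):
  for z in(.05,.065,.08,.095,.11): print(y,z,((proj("side",W(c,(-.029,y,z)))[0]-[175,105])*5).round(0))
E
```

```text
-0.045 0.05 [190. 308.]
-0.045 0.065 [185. 291.]
-0.045 0.08 [180. 274.]
-0.045 0.095 [175. 257.]
-0.045 0.11 [170. 240.]
-0.03 0.05 [207. 297.]
-0.03 0.065 [203. 280.]
-0.03 0.08 [198. 264.]
-0.03 0.095 [193. 246.]
-0.03 0.11 [188. 229.]
```

The linkage elbows stand about 95 mm above the bench, so they clear the walls after another 26 mm. I lower gently.

Call:
drive_tool(plan=[[[0.8,0,0,0,0,0,0],[0.8,0,0,0,0,0,0],[0.5,0,0,0,0,0,0],[0.3,0,0,0,0,0,0],[0,0,0,0,0,0,0]]])

```text
clock: 8.15
tcp_pos: [0.5497, 0.3398, 0.0197]
orientation: [0.503, 0.497, 0.502, -0.498]
wrist_force: [0.6, 0.6, 0.1]
finger_gap: 0.0206
```

Call:
drive_tool(plan=[[[0.2,0,0,0,0,0,0],[0.1,0,0,0,0,0,0],[0,0,0,0,0,0,0],[0,0,0,0,0,0,0],[0,0,0,0,0,0,0]]])

```text
clock: 8.57
tcp_pos: [0.5504, 0.3401, 0.0179]
orientation: [0.503, 0.498, 0.502, -0.497]
wrist_force: [-0.5, -0.3, -0.9]
finger_gap: 0.021
```

Call:
drive_tool(plan=[[[0.1,0,0,0,0,0,0],[0.1,0,0,0,0,0,0],[0,0,0,0,0,0,0],[0,0,0,0,0,0,0],[0,0,0,0,0,0,0]]])

```text
clock: 8.98
tcp_pos: [0.5505, 0.3401, 0.0158]
orientation: [0.503, 0.498, 0.502, -0.497]
wrist_force: [0.3, 0.2, 1.3]
finger_gap: 0.0209
```

```bash
python3 - <<'E'
from h import *
c=(.5342,.3098,-1.560)
g=W(c,[-.029,.015,.016])[0]
go(g,c[2]+np.pi/2)
E
```

```text
t 8.98 tcp [0.5505 0.3401 0.0158] gap 0.0209 F [0.3 0.2 1.3] j6 1.99
 shift cm now axes [-0.02 -0.16  0.11]  rot [-0.09  0.06 -0.11]  shift in final axes [-0.02 -0.16  0.11]
 tool y,z axes in world [1.    0.009 0.002] [ 0.009 -1.     0.001]
```

Contact is just starting, at the same TCP height above the floor as at the pick. I release it here.

Call:
drive_tool(plan=[[[0.1,0,0,0,0,0,0],[0,0,0,0,0,0,0.4],[0,0,0,0,0,0,0.45],[0,0,0,0,0,0,0.45],[0,0,0,0,0,0,0.45]]])

```text
clock: 9.4
tcp_pos: [0.5502, 0.3399, 0.0144]
orientation: [0.503, 0.498, 0.502, -0.498]
wrist_force: [0.3, 0.7, 0.6]
finger_gap: 0.0384
```

Call:
drive_tool(plan=[[[0,0,0,0,0,0,0.45],[-1,0,0,0,0,0,0.45],[-2,0,0,0,0,0,0.45],[-3,0,0,0,0,0,0.45],[-3,0,0,0,0,0,0.45]]])

```text
clock: 9.82
tcp_pos: [0.5494, 0.3397, 0.1053]
orientation: [0.503, 0.497, 0.502, -0.498]
wrist_force: [0.6, 0.7, 0.1]
finger_gap: 0.0384
```

```bash
python3 - <<'E'
from h import *
c=(.5342,.3098,-1.560)
g=W(c,[.285,0,.12])[0];print(g)
go(g,c[2]+np.pi/2)
for n in("top","side"): cv2.imwrite(f"pics/{n}6.png",env.read_camera(n)[:,:,::-1])
s=cv2.imread("pics/side6.png");cv2.imwrite("pics/side6c.png",cv2.resize(s[105:225,175:315],None,fx=5,fy=5))
E
```

```text
[0.53727689 0.02481661 0.12      ]
t 9.82 tcp [0.5494 0.3397 0.1053] gap 0.0384 F [0.6 0.7 0.1] j6 1.99
 shift cm now axes [-1.4  -1.49 31.48]  rot [-0.1   0.12  0.03]  shift in final axes [-1.47 -1.55 31.47]
 tool y,z axes in world [ 1.     0.009 -0.001] [ 0.009 -1.     0.002]
```

View pics/side6c.png

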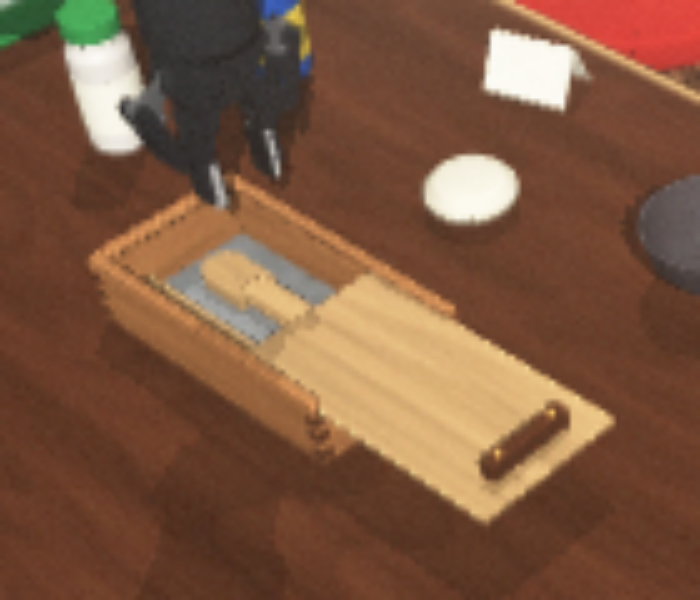

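The paddle lies flat on the felt, parallel to the case and clear of the lid edge. Next I shut the fingers and go beyond the batten.

Call:
drive_tool(plan=[[[-0.3,-0.1,2.0,0,0,0,0],[-0.3,-0.2,3.3,0,0,0,0],[-0.3,-0.2,3.3,0,0,0,0],[-0.3,-0.2,3.3,0,0,0,0],[-0.3,-0.2,3.3,0,0,0,0]]])

```text
clock: 10.33
tcp_pos: [0.5422, 0.1868, 0.1202]
orientation: [0.503, 0.498, 0.502, -0.497]
wrist_force: [0.7, 0.4, 0.3]
finger_gap: -0.0001
```

Call:
drive_tool(plan=[[[0,-0.2,3.3,0,0,0,0],[0,-0.2,3.3,0,0,0,0],[0,-0.2,3.3,0,0,0,0],[0,0,3.3,0,0,0,0],[0,0,3.3,0,0,0,0]]])

```text
clock: 10.75
tcp_pos: [0.5377, 0.0215, 0.1204]
orientation: [0.503, 0.498, 0.502, -0.497]
wrist_force: [1.3, -0.6, -0.2]
finger_gap: -0.0002
```

```bash
python3 - <<'E'
from h import *
c=(.5342,.3098,-1.560)
g=W(c,[.290,0,.058])[0];print(g)
go(g,c[2]+np.pi/2)
E
```

```text
[0.53733087 0.0198169  0.058     ]
t 10.75 tcp [0.5377 0.0215 0.1204] gap -0.0002 F [ 1.3 -0.6 -0.2] j6 1.45
 shift cm now axes [ 6.24 -0.05  0.16]  rot [-0.09  0.07 -0.11]  shift in final axes [ 6.24 -0.04  0.17]
 tool y,z axes in world [1.    0.009 0.002] [ 0.009 -1.     0.001]
```

Call:
drive_tool(plan=[[[2,0,0.3,0,0,0,0],[2,0,0,0,0,0,0],[1.5,0,0,0,0,0,0],[0.7,0,0,0,0,0,0],[0,0,0,0,0,0,0]]])

```text
clock: 11.17
tcp_pos: [0.5367, 0.02, 0.0565]
orientation: [0.502, 0.497, 0.502, -0.498]
wrist_force: [-0.3, -0.1, -0.8]
finger_gap: -0.0001
```

```bash
python3 - <<'E'
from h import *
c=(.5342,.3098,-1.560)
g=W(c,[.115,0,.058])[0];print(g)
go(g,c[2]+np.pi/2)
for n in("top","side"): cv2.imwrite(f"pics/{n}7.png",env.read_camera(n)[:,:,::-1])
s=cv2.imread("pics/side7.png");cv2.imwrite("pics/side7c.png",cv2.resize(s[105:225,175:315],None,fx=5,fy=5))
E
```

```text
[0.53544155 0.1948067  0.058     ]
t 11.17 tcp [0.5367 0.02   0.0565] gap -0.0001 F [-0.3 -0.1 -0.8] j6 1.45
 shift cm now axes [ -0.16   0.03 -17.49]  rot [-0.11  0.05  0.1 ]  shift in final axes [ -0.15   0.06 -17.49]
 tool y,z axes in world [ 1.     0.009 -0.002] [ 0.009 -1.     0.001]
```

View pics/side7c.png

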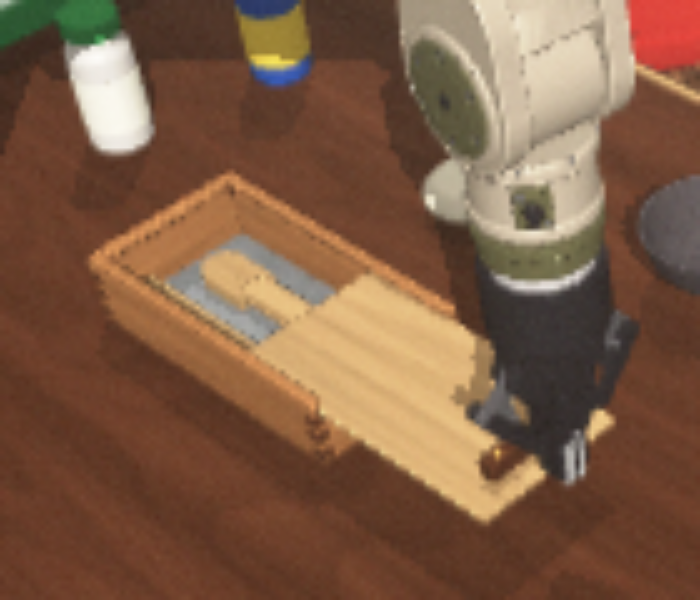

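The closed fingers stand just beyond the lid end, behind the batten. I push along +y, and the paddle stays well under the lid.

Call:
drive_tool(plan=[[[-0.2,0,-0.8,0,0,0,0],[0,0,-1,0,0,0,0],[0,0,-1.5,0,0,0,0],[0,0,-1.5,0,0,0,0],[0,0,-1.5,0,0,0,0]]])

```text
clock: 11.68
tcp_pos: [0.5386, 0.0838, 0.0614]
orientation: [0.504, 0.498, 0.501, -0.497]
wrist_force: [0.2, -3.3, 2.2]
finger_gap: 0.0001
```

Call:
drive_tool(plan=[[[0,0,-1.5,0,0,0,0],[0,0,-1.5,0,0,0,0],[0,0,-1.5,0,0,0,0],[0,0,-1.5,0,0,0,0],[0,0,-1.5,0,0,0,0]]])

```text
clock: 12.1
tcp_pos: [0.5377, 0.1592, 0.0613]
orientation: [0.504, 0.498, 0.501, -0.497]
wrist_force: [0.6, -4.2, 1.6]
finger_gap: 0.0001
```

```bash
python3 - <<'E'
from h import *
c=(.5342,.3098,-1.560)
g=W(c,[.115,0,.058])[0]
go(g,c[2]+np.pi/2)
for n in("top","side"): cv2.imwrite(f"pics/{n}8.png",env.read_camera(n)[:,:,::-1])
s=cv2.imread("pics/side8.png");cv2.imwrite("pics/side8c.png",cv2.resize(s[105:225,175:315],None,fx=5,fy=5))
E
```

```text
t 12.1 tcp [0.5377 0.1592 0.0613] gap 0.0001 F [ 0.6 -4.2  1.6] j6 1.71
 shift cm now axes [ 0.33 -0.2  -3.56]  rot [-0.06  0.14 -0.24]  shift in final axes [ 0.33 -0.19 -3.56]
 tool y,z axes in world [1.    0.01  0.004] [ 0.01  -1.     0.002]
```

View pics/side8c.png

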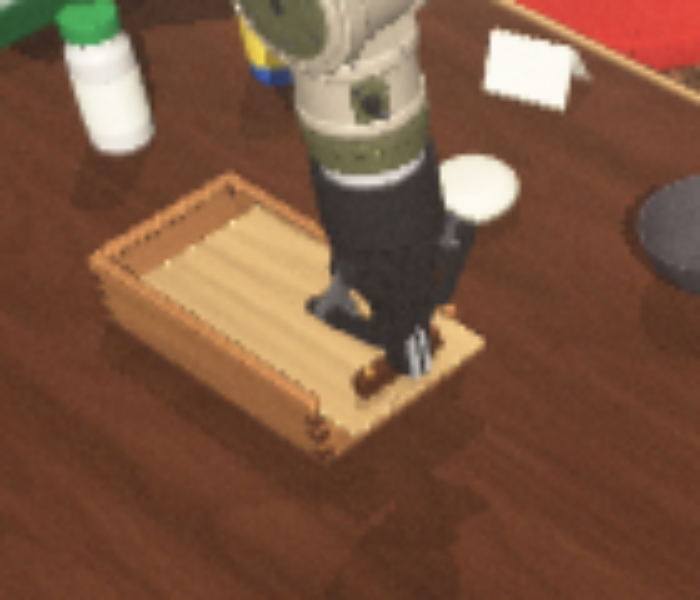

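The lid is following under about 4 N, with roughly 25 to 30 mm to go. The TCP has risen to 61 mm, so I bring it down slightly and push on more slowly.

Call:
drive_tool(plan=[[[0.1,0,-0.6,0,0,0,0],[0.1,0,-0.6,0,0,0,0],[0,0,-0.5,0,0,0,0],[0,0,-0.4,0,0,0,0],[0,0,-0.3,0,0,0,0]]])

```text
clock: 12.62
tcp_pos: [0.5367, 0.182, 0.0579]
orientation: [0.503, 0.498, 0.501, -0.498]
wrist_force: [-0.4, -2.7, 1.7]
finger_gap: 0.0
```

Call:
drive_tool(plan=[[[0,0,-0.3,0,0,0,0],[0,0,-0.2,0,0,0,0],[0,0,-0.2,0,0,0,0],[0,0,-0.2,0,0,0,0],[0,0,-0.2,0,0,0,0]]])

```text
clock: 13.03
tcp_pos: [0.5366, 0.193, 0.0578]
orientation: [0.503, 0.498, 0.502, -0.498]
wrist_force: [0.6, -2.2, 1.4]
finger_gap: 0.0001
```

Still only sliding friction, so I continue to the stop.

Call:
drive_tool(plan=[[[0,0,-0.2,0,0,0,0],[0,0,-0.2,0,0,0,0],[0,0,-0.1,0,0,0,0],[0,0,-0.1,0,0,0,0],[0,0,0,0,0,0,0]]])

```text
clock: 13.45
tcp_pos: [0.5365, 0.1974, 0.0578]
orientation: [0.504, 0.497, 0.5, -0.499]
wrist_force: [-0.4, -7.6, 2.9]
finger_gap: 0.0
```

```bash
python3 - <<'E'
from h import *
c=(.5342,.3098,-1.560)
go(W(c,[.115,0,.058])[0],c[2]+np.pi/2)
for n in("top","side"): cv2.imwrite(f"pics/{n}9.png",env.read_camera(n)[:,:,::-1])
s=cv2.imread("pics/side9.png");cv2.imwrite("pics/side9c.png",cv2.resize(s[105:225,175:315],None,fx=5,fy=5))
E
```

```text
t 13.45 tcp [0.5365 0.1974 0.0578] gap 0.0 F [-0.4 -7.6  2.9] j6 1.78
 shift cm now axes [-0.02 -0.11  0.26]  rot [-0.15  0.27 -0.08]  shift in final axes [-0.02 -0.11  0.26]
 tool y,z axes in world [1.    0.008 0.001] [ 0.008 -1.     0.005]
```

View pics/side9c.png

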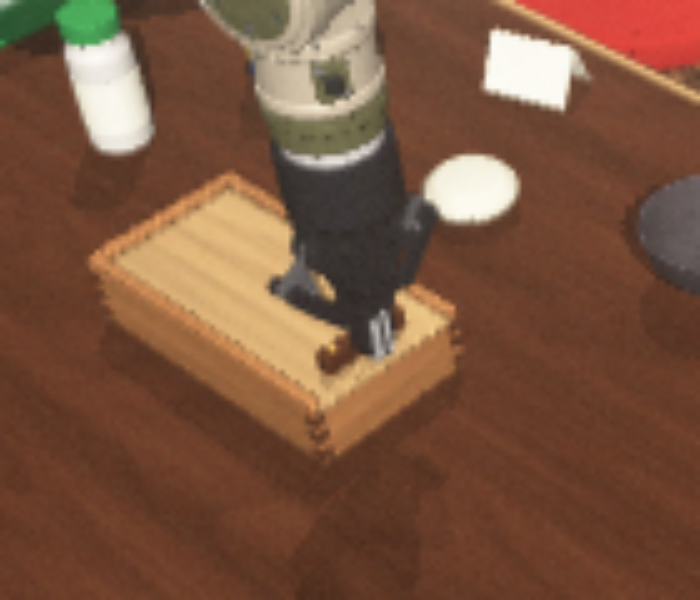

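The lid looks flush and the force has risen to 7.6 N with the arm stopped. I give it one more small push to confirm the stop.

Call:
drive_tool(plan=[[[0,0,-0.2,0,0,0,0],[0,0,-0.2,0,0,0,0],[0,0,0,0,0,0,0],[0,0,0,0,0,0,0],[0,0,0,0,0,0,0]]])

```text
clock: 13.97
tcp_pos: [0.5365, 0.1977, 0.0579]
orientation: [0.505, 0.496, 0.498, -0.501]
wrist_force: [-0.1, -19.1, 6.0]
finger_gap: 0.0001
```

That is a firm stop: 19 N with no travel. I back off, then lift clear.

Call:
drive_tool(plan=[[[0,0,0.5,0,0,0,0],[0,0,0.8,0,0,0,0],[0,0,1,0,0,0,0],[-1,0,0.5,0,0,0,0],[-2,0,0,0,0,0,0]]])

```text
clock: 14.38
tcp_pos: [0.5345, 0.1736, 0.0861]
orientation: [0.502, 0.497, 0.503, -0.499]
wrist_force: [-0.7, -0.5, -0.1]
finger_gap: 0.0001
```

Call:
drive_tool(plan=[[[-3,0,1,0,0,0,0],[-3,0,3,0,0,0,0],[-2,0,3,0,0,0,0],[0,0,3,0,0,0,0],[0,0,2,0,0,0,0]]])

```text
clock: 14.8
tcp_pos: [0.539, 0.0536, 0.1704]
orientation: [0.504, 0.499, 0.5, -0.497]
wrist_force: [-0.3, -0.9, -0.2]
finger_gap: 0.0
```

Call:
drive_tool(plan=[[[0,0,3,0,0,0,0],[0,0,2,0,0,0,0],[0,0,0,0,0,0,0],[0,0,0,0,0,0,0],[0,0,0,0,0,0,0]]])

```text
clock: 15.22
tcp_pos: [0.5381, 0.0059, 0.1679]
orientation: [0.503, 0.498, 0.502, -0.497]
wrist_force: [-0.1, 0.0, 0.2]
finger_gap: -0.0001
```

```bash
python3 - <<'E'
from h import *
c=(.5342,.3098,-1.560)
s=env.get_state();print(s["tcp_pos"],s["wrist_force"])
for n in("top","side"): cv2.imwrite(f"pics/{n}10.png",env.read_camera(n)[:,:,::-1])
t=cv2.imread("pics/top10.png");cv2.imwrite("pics/t10c.png",cv2.resize(t[165:235,140:260],None,fx=6,fy=6,interpolation=cv2.INTER_CUBIC))
for x in(.12,-.116): print([((proj("top",W(c,(x,y,.051)))[0]-[140,165])*6).round(0).tolist() for y in(.059,-.059)])
E
```

```text
[0.53809124 0.00594347 0.16789401] [-0.13950858  0.00571893  0.18365522]
[[567.0, 94.0], [568.0, 334.0]]
[[90.0, 107.0], [87.0, 346.0]]
```

View pics/t10c.png

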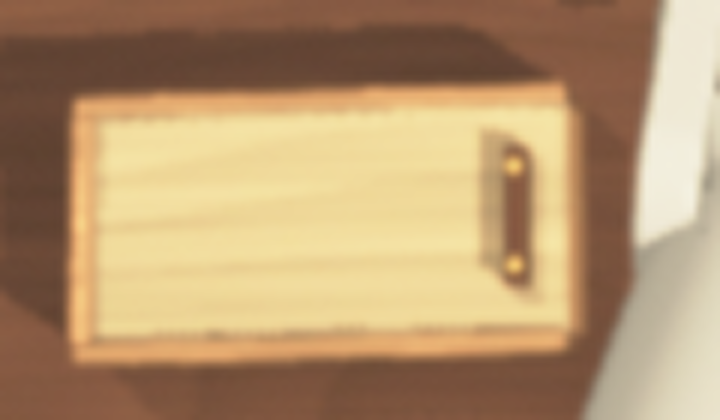

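View pics/side10.png

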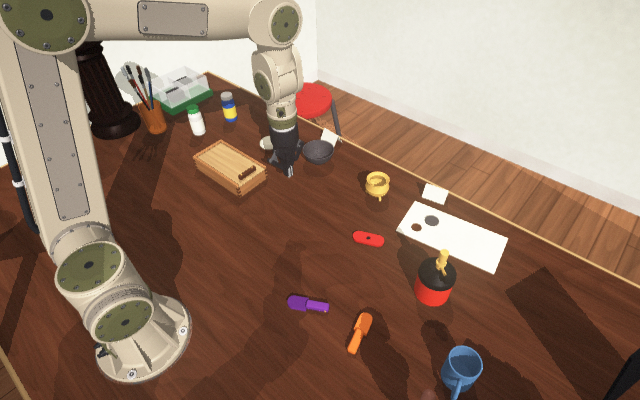

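View pics/top10.png

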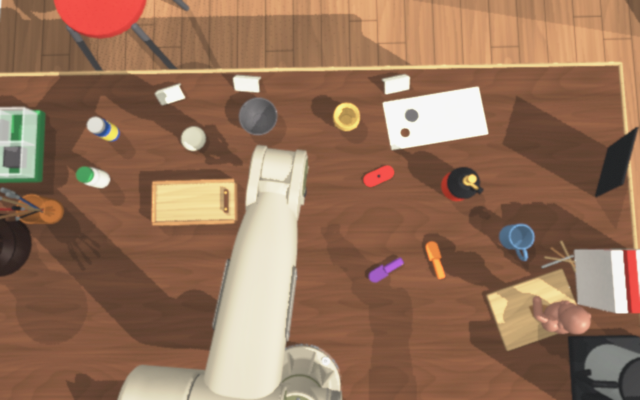

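The lid fills the case, with its outer end at crop column about 570 where 567 is predicted for home. The arm is clear, and the bowl, cauldron, rib, torch and pebble look unmoved. I hand in.

```bash
python3 -c "
from workcell import env
print(env.hand_in())"
```

```text
the job is handed in; nothing more can be done
None
```

The paddle is in the wide bay and the lid is closed. I handed the job in at about 15.3 s of the 50 s allowed, and hand-in reports no verdict.

- **Paddle:** I gripped it across the handle and lowered it to first contact with the felt (about 1 N). I let go there, so there was no drop. A picture taken after release showed it flat, parallel to the case and clear of the lid edge. It could not be seen again once the lid covered it.
- **Lid:** I pushed it shut by the batten with closed fingers, at 2–4 N while sliding. At the end the force rose to 19 N with only 0.3 mm of travel, so it is against its stop.
- **Last checks:** The top picture puts the lid's end within about half a pixel of home, roughly 1–2 mm. The arm stood clear with almost no wrist force, and the bystanders and look-alikes appeared unmoved in both views.
- **One disagreement:** While I carried the paddle, its position across the bay as seen from the top camera differed by about 7 mm from the arm's own reading. Both readings were well inside the bay, and the picture after release confirmed it.

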